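# Lock the air down and start the die bolt

### The arm

A 7-joint arm with a two-finger parallel gripper is mounted at the origin on the work surface. World frame = base frame: x ahead of the robot, y to its left, z up, the work surface at z = 0. Lengths are in m, angles in rad, forces in N, time in s.
With the tool pointing down it reaches from about 0.425 to 0.825 m from the base axis. Payload 3.6 kg.
Tool frame: the origin (TCP) lies on the centre line of the jaws, within the pads' length; the fingertips stand 11 mm ahead of it and the grasp point (between the pads) lies 8 mm behind it; z points along the fingers, y is the line along which they close (so a half turn about z gives the same grasp; the last joint's range is limited). The gripper opens to 85 mm and grips with 20 to 120 N. Pads are 22 mm wide; open, the fingers measure 114 mm over their backs; the gripper's body (76 mm by 85 mm) begins 54 mm behind the grasp point. The pads swing forward as they close: fully open they stand 13 mm farther back than shut.
Start: joints at [-1.133, 0.615, -0.013, 1.423, 0.008, 1.103, -0.04], TCP at [0.291, 0.581, 0.242] pointing down, gripper open.
Joint ranges: [-3.12, 3.12], [-0.3, 2.06], [-1.34, 1.32], [0.26, 2.42], [-1.36, 4.5], [0.01, 1.98], [-2.84, 2.84]. Speed limits (rad/s): [2.79, 2.79, 3.14, 3.14, 3.14, 3.14, 3.14].

### API

Orientations are given as a unit quaternion [x, y, z, w].
In Python, from workcell import env gives the robot as it stands. The module is installed in compiled form; this text tells all that it offers.
- The arm moves only by the tool send_rows, never from a script. Its argument "steps" is a list that holds one entry, the list of rows, each a list of 7 numbers: the shift along the tool's x, y, z in m, then the turn, a rotation vector about the tool's x, y, z in rad, then the opening, from 0 (shut) to 1 (fully open). A call has 1 to 8 rows; each row is the pose to reach, as a shift and turn from the pose commanded when the call began, along the tool's axes at that moment; what a row does not reach only later rows make up. A row lasts 1/12 s, in which the tool goes at most 41.7 mm and 7.16 degrees, less where a joint would pass 70% of its speed; a pose out of reach is approached as far as the arm can. A call with a gripper value outside its range is refused whole. The fingers move at their own pace and stop on an object; "newtons" is the grip in N (left out, the last holds). Time passes only in rows, so rows that repeat a pose let the fingers close. It gives the time, the measured TCP pose, the force, the opening and the grip force at its end, in the units of the state.
- env.get_obs(): the state, without advancing time (a new reading comes with each control period).
- env.capture(name): name is "scene" or "top"; returns a dict with "color" (384x512x3 uint8, blue, green, red), "z_map" (384x512 float32, m along the optical axis (not along the pixel's ray), 0 where there is no reading), "mtx" (3x3 intrinsics, pixels), "k1" (the pictures are not rectified: a ray, as slopes to the right and down, at radius r is drawn at 1 + k1 r^2 times it, then the intrinsics apply), "extrinsics" (4x4, takes a point from world to camera coordinates). Camera axes: x right, y down, z forward; pixel columns grow to the right and rows downward; lengths in m; the calibration is good to about 2 mm. A picture is of the moment at which its call begins.
- env.job_done(): hands the job in; it is judged then, once.
The state is a dict: "clock": time; "joints": joint angles; "joint_velocities": joint speeds; "tau": joint torques, N m; "position": TCP position; "eef_rot": TCP orientation; "contact_force": force on the tool from outside, world axes, zero at the start; "ft_torque": the same for the moment, N m; "grip_width": opening from 0.0 (shut) to 1.0 (fully open); "grasp_force": force on a finger pad.
Only numpy, scipy, OpenCV 4.12 (cv2) and the standard library are available. Lean on these libraries where they do the work, as an engineer would, in place of code of your own. Each camera call takes 0.05 s, during which the arm holds its last target. There are 200 camera calls.

### The job

Make the punch safe and start its die bolt: turn the air regulator knob back to the green set-up mark, let go of it and slide the clear lock hood fully home over it. Then take the die bolt's red crank handle, turn it backward (counter-clockwise from above) until you feel the bolt drop into its thread, and from there turn it forward one full turn. Finish still gripping the crank handle, holding the started bolt still, and leave the tools and parts lying around undisturbed.

Things in the scene. Friction and masses are not known exactly. Their poses are not given: they have to be found in the camera images.
- reg_knob (a joint): angle of the regulator knob, rad; grows as it is turned clockwise seen from above, so turn counter-clockwise to lower it. It reads 0 when the white pointer is at the middle of the green set-up mark (within the mark up to 0.17 either way); starts at 0.6 to 1.3. It stays where it is left (stiff, 0.06 N m).
- knob_grip (a point): on the vertical axis of the regulator knob, 68 mm above the table, about the middle height of its grip: an upright blue bar 40 mm long, 12 mm thick, reaching from 49 to 79 mm above the table, over a 42 mm black disc. The point turns with the knob: its x axis lies along the bar, and the white pointer is at the bar's -x end.
- regulator: grey regulator box, 100 x 200 mm (its x, y), 40 mm high, fixed to the table; origin at the centre of its underside, z up. The knob's axis stands at x 0, y +58 mm; the green mark is at the -x side of the knob's scale. Clear lock hood and its rails at the -y part.
- lock (a joint): how far the clear lock hood has been slid, m: 0 open (beside the knob), 0.085 fully home over the knob (an end stop). It slides along the regulator box's +y, stays where it is left, and takes about 1.5 N.
- lock_tab (a point): centre of the orange tab on top of the lock hood, 103 mm above the table; the tab is 24 mm (x) by 12 mm (y, the sliding direction) by 24 mm high, axes as the regulator box. The hood is 72 mm (x) by 56 mm (y), its flat top 91 mm above the table; the tab's middle is 12 mm nearer the hood's -y end than the hood's middle. When home the hood clears the knob, which must no longer be held.
- bolt_axis (a point): on the vertical axis of the bolt, at the top of the steel threaded boss (54 mm across), 58 mm above the table, fixed; axes as the die base.
- die_base: dark steel punch-die base 150 x 150 x 20 mm, fixed, with the boss in its middle and a blue die block (to 54 mm high) on its +x side; origin at the centre of its underside.
- crank (a joint): turn of the crank bolt, rad; grows as it is turned forward (clockwise seen from above), falls as it is turned backward (counter-clockwise); the zero is arbitrary. The drop into the thread comes somewhere 0.6 to 2.6 rad backward from where the bolt starts. Turned forward before the drop it jams within 0.3 to 2.1 rad. From the drop the thread gives about 1.2 turns forward before its end stop.
- bolt_lift (a joint): height of the bolt, m, above the arbitrary zero of its highest point. Thread pitch 8 mm a turn: turning backward it rises by 1.3 mm per rad up to the thread's start, where it falls by 8 mm at once if it is free to fall or is pressed down (its weight is about 5 N; a firm grip can carry it and hide the drop); turning forward after that it sinks 8 mm per turn and can no longer be lifted out (about 1 mm of play).
- crank_knob: upright red plastic crank handle, 22 mm across, 42 mm high, origin at its centre (about 117 mm above the table at the start, some 14 mm lower when done), 50 mm from the bolt's axis. It spins freely on its pin at the end of the flat dark crank arm, whose top lies 23 mm below the handle's centre; pushing it in a circle around the bolt axis turns the bolt, with little effort (about 1 N).
- snips: red-handled tin snips, 230 mm long, lying at the left-hand side of the work area; bystander, leave alone
- pliers: green-handled pliers, 170 mm long, lying beyond the task's things; bystander, leave alone
- screwdriver: screwdriver lying beyond the task's things; bystander, leave alone
- rule: flat wooden rule 30 x 300 x 4 mm with a red end, lying at the right-hand side of the work area; bystander, leave alone
- spacer: steel spacer ring, 34 mm across, 14 mm high, between the regulator box and the die base; bystander, leave alone
- bracket: small bent aluminium bracket 50 x 45 mm, 34 mm high, between the regulator box and the die base; bystander, leave alone
- washer_tin: yellow tin of washers, 64 mm across, 33 mm high; bystander, leave alone
There are look-alikes about, which are no part of the job. Leave any yellow look-alike of the regulator alone.

How it is judged:
By the outcome, as a careful person would: the job done as asked, in the order asked, and still so for the second after the job is handed in, while the arm keeps its last pose, push and grip.
It also fails if it takes over 72 s, if anything falls off the work surface, if the arm or the gripper's body presses on something with over 40 N, if the wrist force passes 120 N, or if a joint passes its speed limit or range.

## Working session

There is one attempt and no reset: what is moved stays moved. The work goes in short steps, Python scripts to look and compute and a tool call to move; the robot and the scene stay as the last step left them, time stands still between calls to the robot, and variables do not carry over. Pictures are saved under pics/ and viewed, at most 10 in all, crops included, and the job is handed in when it is done.

Besides the shell and the picture viewer there is one more tool, called after "Request:" as a command line: name --argument value ..., lists and objects as JSON in quotes. send_rows: Moves the arm, as the interface text tells. Its arguments: {"type":"object","properties":{"steps":{"type":"array","items":{"type":"array","items":{"type":"array","items":{"type":"number"}}}},"newtons":{"type":"number"}},"required":["steps"]}

```bash
mkdir -p pics
cat > h.py <<'E'
import numpy as np, cv2
from workcell import env
from scipy.spatial.transform import Rotation as R
def ray(c,u,v):
    K=c["mtx"];d=np.array([(u-K[0,2])/K[0,0],(v-K[1,2])/K[1,1]]);x=d.copy()
    for _ in range(20): x=d/(1+c["k1"]*(x@x))
    T=c["extrinsics"];Rm=T[:3,:3];o=-Rm.T@T[:3,3]
    return o,Rm.T@np.array([x[0],x[1],1.])
def plane(c,u,v,z):
    o,d=ray(c,u,v);return o+d*(z-o[2])/d[2]
def proj(c,p):
    T=c["extrinsics"];q=T[:3,:3]@np.asarray(p)+T[:3,3];x=q[:2]/q[2];x=x*(1+c["k1"]*(x@x))
    K=c["mtx"];return np.array([K[0,0]*x[0]+K[0,2],K[1,1]*x[1]+K[1,2]])
def pt(c,u,v):
    o,d=ray(c,u,v);return o+d*c["z_map"][int(v),int(u)]
def comps(c,lo,hi,minA=15):
    m=cv2.inRange(cv2.cvtColor(c["color"],cv2.COLOR_BGR2HSV),lo,hi)
    n,l,s,ce=cv2.connectedComponentsWithStats(m)
    return [(int(s[i][4]),ce[i].round(1),s[i][:4],l==i) for i in range(1,n) if s[i][4]>=minA]
def toworld(p): pass
def rel(dp):
    "world shift -> tool shift"
    return R.from_quat(env.get_obs()["eef_rot"]).inv().apply(dp)
E
python3 - <<'E'
from h import *
o=env.get_obs();print({k:np.round(v,3) for k,v in o.items()})
for n in("scene","top"):
    c=env.capture(n);cv2.imwrite(f"pics/{n}0.png",cv2.resize(c["color"],(800,600)))
    T=c["extrinsics"];print(n,-T[:3,:3].T@T[:3,3],c["k1"],c["mtx"][0,0])
E
```

```text
{'clock': np.float64(0.0), 'joints': array([-1.133,  0.616, -0.013,  1.425,  0.008,  1.103, -0.04 ]), 'joint_velocities': array([ 0.002, -0.002, -0.001, -0.002, -0.001, -0.   ,  0.001]), 'tau': array([ 0.0000e+00, -4.6921e+01,  2.5900e-01, -1.7103e+01,  1.0000e-02,
        1.0000e-02, -0.0000e+00]), 'position': array([0.29 , 0.581, 0.241]), 'eef_rot': array([ 0.23 ,  0.973, -0.001, -0.   ]), 'contact_force': array([ 0.069, -0.567,  1.08 ]), 'ft_torque': array([-0.004, -0.028, -0.021]), 'grasp_force': np.float64(0.0), 'grip_width': np.float64(1.001)}
scene [0.96284045 0.62547017 1.18736472] -0.11378534972037652 488.69889004076805
top [ 0.30611234 -0.01093922  1.79809748] -0.17393468893887615 497.9101863502946
```

View pics/scene0.png

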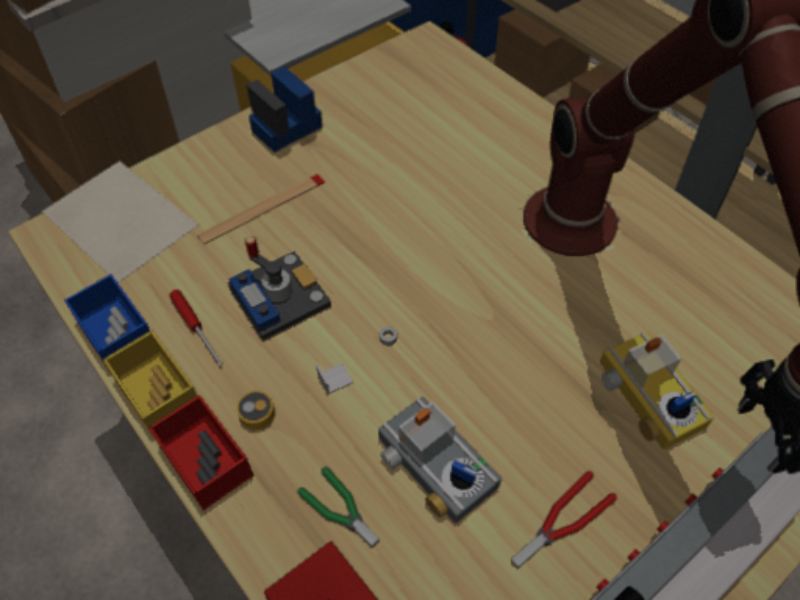

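View pics/top0.png

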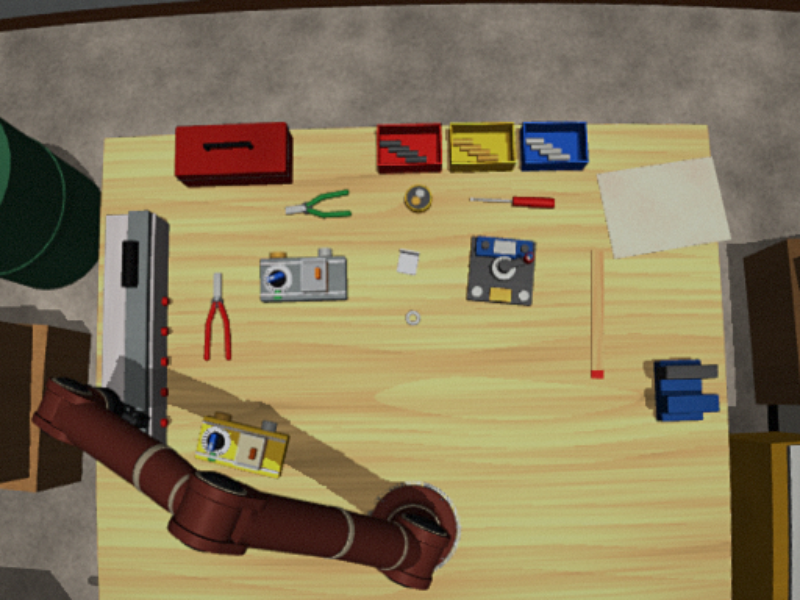

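Scene (800x600 views): there are two regulators. The grey one is at top (303,277) / scene (440,460), the yellow look-alike at top (240,445) / scene (655,390). The grey one fits the description. The only crank is at top (503,268) / scene (270,270). I'll confirm this in one enlarged crop and measure.

Run:
```python
from h import *
c=env.capture("top");s=env.capture("scene")
a=cv2.resize(c["color"][150:205,155:235],None,fx=5,fy=5,interpolation=2)
b=cv2.resize(c["color"][145:200,290:350],None,fx=5,fy=5,interpolation=2)
d=cv2.resize(s["color"][245:335,235:325],None,fx=3.6,fy=3.6,interpolation=2)
e=cv2.resize(s["color"][145:220,140:215],None,fx=3.6,fy=3.6,interpolation=2)
im=np.zeros((600,705,3),np.uint8);im[:275,:400]=a;im[:275,402:702]=b;im[276:600,:324]=d;im[276:546,330:600]=e
cv2.imwrite("pics/crop1.png",im)
for nm,cc,roi in(("top",c,(155,150,350,205)),("scene",s,(130,140,330,345))):
  for col,lo,hi in(("orange",(5,150,90),(14,255,255)),("red",(0,150,50),(4,255,255)),("red2",(172,130,50),(180,255,255)),("blue",(100,140,50),(125,255,255)),("green",(50,90,60),(85,255,255))):
    for A,ce,bb,m in comps(cc,lo,hi,4):
      if roi[0]<=ce[0]<=roi[2] and roi[1]<=ce[1]<=roi[3]:
        print(nm,col,A,ce,bb,pt(cc,*ce).round(3))
# regulator box top face by height from depth (top cam)
T=c["extrinsics"]
def cloud(cc,x0,y0,x1,y1):
    P=np.array([pt(cc,u,v) for v in range(y0,y1) for u in range(x0,x1)]);return P
for nm,r,z in(("reg",(150,145,240,210),(.03,.046)),("die",(285,140,350,205),(.012,.028)),("tab/hood",(150,145,240,210),(.083,.12)),("hood top",(150,145,240,210),(.085,.096)),("boss",(300,150,345,195),(.05,.064)),("crankarm+",(300,150,350,195),(.08,.15)),("handle",(300,150,350,195),(.12,.16))):
    P=cloud(c,*r);P=P[(P[:,2]>z[0])&(P[:,2]<z[1])]
    if len(P)<3: print(nm,len(P));continue
    (cx,cy),wh,an=cv2.minAreaRect(P[:,:2].astype(np.float32)*1000);print(nm,len(P),cx,cy,wh,an,P.mean(0).round(3))
```

```text
top orange 17 [203.1 174.6] [202 172   3   7] [0.578 0.197 0.115]
top red 9 [337.4 166.3] [336 164   5   5] [ 0.594 -0.262  0.134]
top blue 198 [319.5 158.5] [305 152  36  14] [ 0.639 -0.212  0.045]
top blue 7 [324. 153.] [321 153   7   1] [ 0.66  -0.23   0.035]
top blue 4 [339.5 163.5] [339 163   2   2] [ 0.619 -0.284  0.044]
top blue 34 [177.1 176.6] [172 174  10   7] [0.579 0.293 0.079]
top green 8 [177.  190.4] [175 190   5   2] [0.535 0.301 0.04 ]
scene orange 34 [270.1 264.6] [266 261   9   8] [0.577 0.197 0.111]
scene red 27 [160.4 159.1] [158 155   6  10] [ 0.606 -0.257  0.123]
scene red 11 [151.2 309.7] [149 308   6   5] [0.863 0.067 0.015]
scene red 7 [141.9 316.4] [140 315   5   4] [0.891 0.065 0.01 ]
scene red 5 [131.4 324.2] [130 323   4   3] [0.924 0.066 0.009]
scene blue 254 [162.5 191.9] [148 173  30  35] [ 0.644 -0.209  0.047]
scene blue 78 [295.2 301.2] [290 295  14  13] [0.58  0.298 0.072]
scene green 9 [308.2 294.8] [306 293   5   5] [0.532 0.297 0.041]
scene green 10 [304.5 298.5] [303 297   4   4] [0.546 0.299 0.04 ]
scene green 177 [218.2 314.1] [206 299  23  3
[... 271 characters left out ...]
0185547, 233.126708984375) 0.8074897527694702 [ 0.572 -0.211  0.021]
tab/hood 344 582.2516479492188 247.69972229003906 (131.37762451171875, 72.2279281616211) 87.9400405883789 [0.579 0.214 0.094]
hood top 227 581.5353393554688 247.88827514648438 (131.2900848388672, 71.67578125) 88.9954833984375 [0.578 0.215 0.092]
boss 198 630.5767822265625 -223.6341094970703 (111.16476440429688, 103.79647827148438) 32.71218490600586 [ 0.614 -0.217  0.056]
crankarm+ 138 594.1807250976562 -239.60780334472656 (30.42589569091797, 73.03837585449219) 5.141852855682373 [ 0.595 -0.237  0.102]
handle 18 601.8480834960938 -265.943115234375 (17.461315155029297, 18.52937126159668) 87.1954116821289 [ 0.601 -0.264  0.136]
```

View pics/crop1.png

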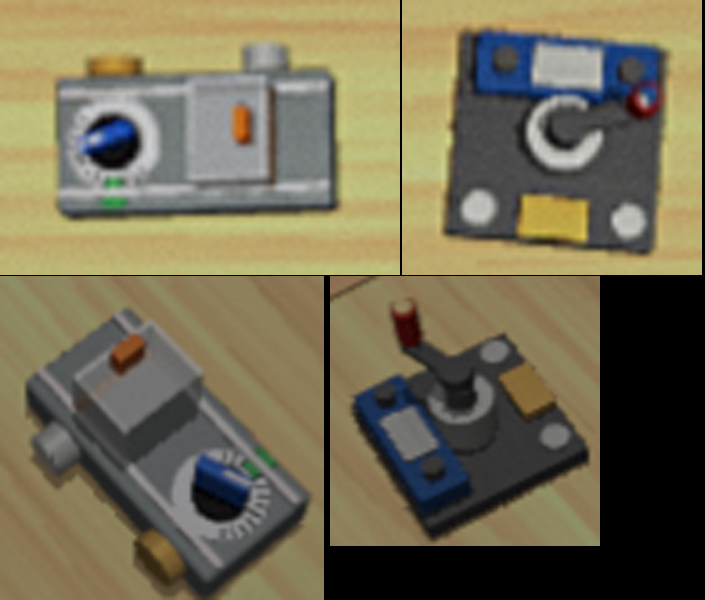

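The crop confirms the targets. The grey regulator has its knob at top px (177,177), with the white pointer toward the left and slightly down, so about 1.2 to 1.3 rad clockwise of the green mark. Its orange tab is at (203,175). The crank's red handle is at (337,165) and the boss ring at about (323,171). Next I'll measure these precisely.

Run:
```python
from h import *
for n in("top","scene"):
    c=env.capture(n)
    def pts(m,z0,z1):
        P=np.array([pt(c,u,v) for v,u in zip(*np.nonzero(m))]);return P[(P[:,2]>z0)&(P[:,2]<z1)]
    big=[k for k in comps(c,(95,100,40),(128,255,255),20)]
    for A,ce,bb,m in big:
        q=pt(c,*ce)
        if abs(q[0]-.58)<.03 and abs(q[1]-.295)<.03:
            P=pts(m,.07,.095);print(n,"bar",len(P),P.mean(0).round(4))
            if len(P)>4:
                r=cv2.minAreaRect((P[:,:2]*1000).astype(np.float32));w,v=np.linalg.eigh(np.cov(P[:,:2].T));print(r,v[:,1],np.degrees(np.arctan2(v[1,1],v[0,1])))
    # silver boss ring: bright pixels at z~.058
    hsv=cv2.cvtColor(c["color"],cv2.COLOR_BGR2HSV)
    Z=[(u,v) for v in range(120,230) for u in range(140,350) if hsv[v,u,1]<70 and hsv[v,u,2]>110]
    P=np.array([plane(c,u,v,.058) for u,v in Z]); D=np.array([pt(c,u,v) for u,v in Z])
    k=(abs(D[:,2]-.058)<.008)&(np.hypot(D[:,0]-.588,D[:,1]+.213)<.04)
    if k.sum()>5:(cx,cy),r=cv2.minEnclosingCircle((P[k,:2]*1000).astype(np.float32));print(n,"ring",k.sum(),cx,cy,r)
    # red handle top
    m=cv2.inRange(hsv,(0,90,40),(6,255,255))|cv2.inRange(hsv,(170,90,40),(180,255,255))
    P=pts(m&(np.indices(m.shape)[1]<350)*255 if 0 else m,.08,.16);k=np.hypot(P[:,0]-.6,P[:,1]+.26)<.03;P=P[k]
    print(n,"handle",len(P),P.mean(0).round(4),P.min(0).round(3),P.max(0).round(3))
    T=P[P[:,2]>P[:,2].max()-.006];print(len(T),T.mean(0))
    # tab
    m=cv2.inRange(hsv,(4,120,70),(16,255,255));P=pts(m,.093,.12);P=P[np.hypot(P[:,0]-.577,P[:,1]-.197)<.03];print(n,"tab",len(P),P.mean(0).round(4),P.min(0).round(3),P.max(0).round(3))
    # hood top
    Q=np.array([pt(c,u,v) for v in range(140,300) for u in range(150,310)]);k=(abs(Q[:,2]-.091)<.004)&(abs(Q[:,0]-.578)<.06)&(Q[:,1]<.245)&(Q[:,1]>.15)
    if k.sum()>9: print(n,"hood",cv2.minAreaRect((Q[k,:2]*1000).astype(np.float32)))
    k=(abs(Q[:,2]-.040)<.004)&(abs(Q[:,0]-.578)<.052)&(Q[:,1]<.4)&(Q[:,1]>.1)
    if k.sum()>9: print(n,"box",cv2.minAreaRect((Q[k,:2]*1000).astype(np.float32)))
    g=[(k[1],plane(c,*k[1],.0405).round(4)) for k in comps(c,(45,80,60),(88,255,255),4)];print([x for x in g if abs(x[1][0]-.54)<.03 and abs(x[1][1]-.295)<.03])
```

```text
top bar 31 [0.5806 0.2935 0.0802]
((580.29248046875, 296.4429626464844), (12.42518424987793, 35.08745193481445), 18.512012481689453) [-0.35290527  0.93565905] 110.66511801040316
top ring 87 596.33056640625 -217.60653686523438 31.25648307800293
top handle 19 [ 0.5972 -0.2632  0.127 ] [ 0.592 -0.275  0.097] [ 0.608 -0.256  0.146]
3 [ 0.59640907 -0.26393036  0.14354619]
top tab 21 [0.579  0.1972 0.1154] [0.569 0.193 0.095] [0.591 0.201 0.119]
top hood ((580.9589233398438, 210.94671630859375), (56.485260009765625, 71.97406005859375), 89.98413848876953)
top box ((579.5054321289062, 239.8522186279297), (100.1625747680664, 196.0409698486328), 0.1028405949473381)
[(array([177.5, 186. ]), array([0.551 , 0.2989, 0.0405])), (array([177.2, 190.4]), array([0.5351, 0.3   , 0.0405]))]
scene bar 59 [0.5788 0.2978 0.0771]
((576.3011474609375, 299.9947204589844), (11.029194831848145, 37.80107116699219), 20.30587387084961) [-0.2477883  0.9688142] 104.34667379802036
scene ring 49 588.5427856445312 -217.1836395263672 24.280323028564453
scene handle 54 [ 0.6029 -0.2595  0.1175] [ 0.594 -0.27   0.089] [ 0.611 -0.254  0.141]
4 [ 0.60067217 -0.25698349  0.13739234]
scene tab 46 [0.5788 0.1997 0.1126] [0.568 0.193 0.094] [0.59  0.205 0.119]
scene hood ((577.582275390625, 209.9521484375), (57.93305969238281, 74.12734985351562), 89.2971420288086)
scene box ((578.2598266601562, 225.10491943359375), (101.56710052490234, 167.16822814941406), 1.1382650136947632)
[(array([308.5, 294.5]), array([0.5309, 0.2971, 0.0405])), (array([304.5, 298.5]), array([0.5462, 0.2988, 0.0405]))]
```

Request:
send_rows --steps '[[[-0.04,-0.013,0,0,0,0.1,0.5],[-0.08,-0.026,0,0,0,0.2,0.5],[-0.12,-0.039,0,0,0,0.3,0.5],[-0.16,-0.052,0,0,0,0.4,0.5],[-0.2,-0.065,0.02,0,0,0.5,0.5],[-0.24,-0.078,0.04,0,0,0.6,0.5],[-0.28,-0.09,0.06,0,0,0.7,0.5],[-0.32,-0.103,0.08,0,0,0.775,0.5]]]' --newtons 30

```text
clock: 0.97
position: [0.5185, 0.358, 0.1708]
eef_rot: [0.582, 0.813, 0.0, 0.0]
contact_force: [0.6, 0.3, 0.1]
grip_width: 0.502
grasp_force: 0.0
```

```bash
cat >> h.py <<'E'
def go(p,yaw):
    "tool shift and z-turn to world point p with tool y at world angle yaw (deg)"
    o=env.get_obs();M=R.from_quat(o["eef_rot"])
    y=M.apply([0,1,0]);cur=np.degrees(np.arctan2(y[1],y[0]));d=(yaw-cur+180)%360-180
    z=M.apply([0,0,1])
    print("t",o["clock"].round(2),"pos",o["position"].round(4),"yaw",cur.round(2),"z",z.round(3),"F",o["contact_force"].round(1),"w",o["grip_width"].round(3),"shift",M.inv().apply(np.array(p)-o["position"]).round(4),"turn",np.radians(-d).round(4))
E
python3 -c "
from h import *
go([.579,.297,.12],19)"
```

```text
Traceback (most recent call last):
  File "h.py", line 29, in go
    print("t",o["clock"].round(2),"pos",o["position"].round(4),"yaw",cur.round(2),"z",z.round(3),"F",o["contact_force"].round(1),"w",o["grip_width"].round(3),"shift",M.inv().apply(np.array(p)-o["position"]).round(4),"turn",np.radians(-d).round(4))
              ^^^^^^^^^^^^^^^^
AttributeError: 'float' object has no attribute 'round'
```

```bash
sed -i 's/o\["clock"\].round(2)/round(o["clock"],2)/' h.py
python3 -c "
from h import *
go([.579,.297,.12],19)"
```

```text
Traceback (most recent call last):
  File "h.py", line 29, in go
    print("t",round(o["clock"],2),"pos",o["position"].round(4),"yaw",cur.round(2),"z",z.round(3),"F",o["contact_force"].round(1),"w",o["grip_width"].round(3),"shift",M.inv().apply(np.array(p)-o["position"]).round(4),"turn",np.radians(-d).round(4))
                                                                                                                                     ^^^^^^^^^^^^^^^^^^^^^
AttributeError: 'float' object has no attribute 'round'
```

```bash
sed -i 's/o\["grip_width"\].round(3)/round(o["grip_width"],3)/' h.py
python3 -c "
from h import *
go([.579,.297,.12],19)"
```

```text
t 0.97 pos [0.5185 0.358  0.1708] yaw 18.79 z [ 0.001  0.001 -1.   ] F [0.6 0.3 0.1] w 0.502 shift [-0.0772  0.0376  0.0508] turn -0.0037
```

Request:
send_rows --steps '[[[-0.03,0.015,0.02,0,0,0,0.5],[-0.062,0.031,0.041,0,0,0,0.5],[-0.062,0.031,0.041,0,0,0,0.5],[-0.062,0.031,0.041,0,0,0,0.5],[-0.062,0.031,0.041,0,0,0,0.5]]]'

```text
clock: 1.38
position: [0.5667, 0.3113, 0.1301]
eef_rot: [0.581, 0.814, 0.0, -0.001]
contact_force: [-0.1, -0.1, 0.1]
grip_width: 0.502
grasp_force: 0.0
```

```bash
python3 -c "
from h import *
go([.579,.297,.064],19)
c=env.capture('top');s=env.capture('scene')
a=cv2.resize(c['color'][140:220,140:240],(500,400),interpolation=2);b=cv2.resize(s['color'][235:345,235:335],(290,319),interpolation=2)
im=np.zeros((400,795,3),np.uint8);im[:,:500]=a;im[:319,505:]=b;cv2.imwrite('pics/k1.png',im)"
```

```text
t 1.38 pos [0.5667 0.3113 0.1301] yaw 19.03 z [-0.001  0.001 -1.   ] F [-0.1 -0.1  0.1] w 0.502 shift [-0.0177  0.007   0.0661] turn 0.0005
```

View pics/k1.png

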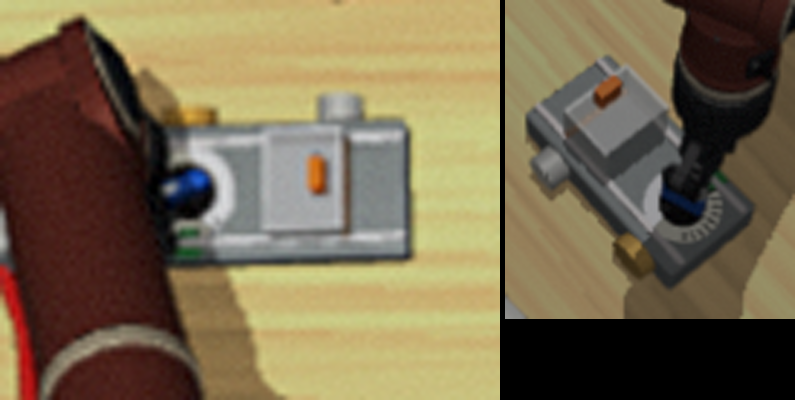

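The view shows the open gripper over the knob, with the hood and tab clear of it. The arm stands short of the target, so I'll let it settle.

Request:
send_rows --steps '[[[0,0,0,0,0,0,0.5],[0,0,0,0,0,0,0.5],[0,0,0,0,0,0,0.5]]]'

```text
clock: 1.73
position: [0.5665, 0.3118, 0.1308]
eef_rot: [0.58, 0.815, 0.0, -0.0]
contact_force: [0.8, -0.6, 0.2]
grip_width: 0.5
grasp_force: 0.0
```

```bash
python3 -c "
from h import *
go([.579,.297,.064],19);print(env.get_obs()['joint_velocities'].round(3))"
```

```text
t 1.73 pos [0.5665 0.3118 0.1308] yaw 19.12 z [ 0.001  0.001 -1.   ] F [ 0.8 -0.6  0.2] w 0.5 shift [-0.0181  0.0069  0.0668] turn 0.0021
[ 0.007  0.002  0.005  0.001  0.001 -0.001  0.002]
```

Request:
send_rows --steps '[[[-0.009,0.004,0.02,0,0,0,0.5],[-0.018,0.007,0.035,0,0,0,0.5],[-0.018,0.007,0.055,0,0,0,0.5],[-0.018,0.007,0.067,0,0,0,0.5],[-0.018,0.007,0.067,0,0,0,0.5],[-0.018,0.007,0.067,0,0,0,0.5]]]'

```text
clock: 2.23
position: [0.5787, 0.2966, 0.0629]
eef_rot: [0.58, 0.815, -0.0, -0.001]
contact_force: [-0.2, 0.4, 0.4]
grip_width: 0.497
grasp_force: 0.0
```

```bash
python3 -c "
from h import *
go([.579,.297,.064],19)"
```

```text
t 2.23 pos [0.5787 0.2966 0.0629] yaw 19.09 z [-0.001 -0.    -1.   ] F [-0.2  0.4  0.4] w 0.497 shift [ 0.0003  0.0004 -0.0011] turn 0.0015
```

Precise. Now close.

Request:
send_rows --steps '[[[0,0,0,0,0,0,0.1],[0,0,0,0,0,0,0.05],[0,0,0,0,0,0,0.0],[0,0,0,0,0,0,0.0],[0,0,0,0,0,0,0.0],[0,0,0,0,0,0,0.0]]]' --newtons 30

```text
clock: 2.73
position: [0.5773, 0.2959, 0.0645]
eef_rot: [0.58, 0.815, -0.002, -0.002]
contact_force: [-5.1, -1.4, 5.1]
grip_width: 0.138
grasp_force: 32.8
```

```bash
python3 -c "
from h import *
go([.579,.297,.064],19);print(env.get_obs()['ft_torque'])"
```

```text
t 2.73 pos [0.5773 0.2959 0.0645] yaw 19.08 z [-0.004 -0.001 -1.   ] F [-5.1 -1.4  5.1] w 0.138 shift [0.0005 0.002  0.0005] turn 0.0013
[-0.25228207  1.04111348  0.00415063]
```

Request:
send_rows --steps '[[[0,-0.0015,-0.0015,0,0,-0.08,0],[0,-0.0015,-0.0015,0,0,-0.16,0],[0,-0.0015,-0.0015,0,0,-0.24,0],[0,-0.0015,-0.0015,0,0,-0.32,0],[0,-0.0015,-0.0015,0,0,-0.4,0],[0,-0.0015,-0.0015,0,0,-0.48,0],[0,-0.0015,-0.0015,0,0,-0.56,0],[0,-0.0015,-0.0015,0,0,-0.64,0]]]'

```text
clock: 3.4
position: [0.5788, 0.297, 0.0646]
eef_rot: [0.293, 0.956, 0.002, 0.001]
contact_force: [2.8, 3.2, -7.8]
grip_width: 0.133
grasp_force: 30.8
```

Request:
send_rows --steps '[[[0,0,0,0,0,-0.08,0],[0,0,0,0,0,-0.16,0],[0,0,0,0,0,-0.24,0],[0,0,0,0,0,-0.32,0],[0,0,0,0,0,-0.4,0],[0,0,0,0,0,-0.48,0],[0,0,0,0,0,-0.56,0],[0,0,0,0,0,-0.58,0]]]'

```text
clock: 4.07
position: [0.5794, 0.2988, 0.0646]
eef_rot: [0.008, 1.0, 0.003, 0.002]
contact_force: [4.4, 5.1, -10.0]
grip_width: 0.131
grasp_force: 30.6
```

Request:
send_rows --steps '[[[0,0,0,0,0,0,0],[0,0,0,0,0,0,0],[0,0,0,0,0,0,0]]]'

```text
clock: 4.32
position: [0.5793, 0.2988, 0.0646]
eef_rot: [0.009, 1.0, 0.003, 0.002]
contact_force: [4.1, 5.3, -9.2]
grip_width: 0.136
grasp_force: 30.6
```

```bash
python3 -c "
from h import *
go([.577,.296,.064],89);print(env.get_obs()['ft_torque'])
for n in ('top','scene'):
  c=env.capture(n)
  print([(k[0],k[1],plane(c,*k[1],.0405).round(4)) for k in comps(c,(45,80,60),(88,255,255),4) if abs(plane(c,*k[1],.04)[0]-.54)<.04 and abs(plane(c,*k[1],.04)[1]-.295)<.04])
"
```

```text
t 4.32 pos [0.5793 0.2988 0.0646] yaw 89.02 z [ 0.004  0.006 -1.   ] F [ 4.1  5.3 -9.2] w 0.136 shift [ 0.0023 -0.0029  0.0006] turn 0.0003
[ 1.06847092 -0.69937785  0.10807807]
[]
[]
```

Request:
send_rows --steps '[[[0,0,0,0,0,0,0.45],[0,0,0,0,0,0,0.45],[0,0,0,0,0,0,0.45],[0,0,-0.03,0,0,0,0.45],[0,0,-0.07,0,0,0,0.45],[0,0,-0.1,0,0,0,0.45],[0,0,-0.1,0,0,0,0.45]]]'

```text
clock: 5.0
position: [0.5821, 0.2974, 0.1731]
eef_rot: [0.01, 1.0, 0.004, 0.007]
contact_force: [0.0, 0.9, 0.8]
grip_width: 0.447
grasp_force: 0.0
```

```bash
python3 -c "
from h import *
go([.579,.199,.165],89)
for n in ('top','scene'):
  c=env.capture(n);cv2.imwrite('pics/k_%s.png'%n,c['color'])
  for A,ce,bb,m in comps(c,(95,100,40),(128,255,255),8):
    q=plane(c,*ce,.078)
    if abs(q[0]-.58)<.04 and abs(q[1]-.295)<.04: print(n,A,ce,q,cv2.minAreaRect(np.array([plane(c,u,v,.079)[:2]*1000 for v,u in zip(*np.nonzero(m))],np.float32)))
s=c['color'][235:345,235:345];t=cv2.imread('pics/k_top.png')[140:220,140:240]
im=np.zeros((440,800,3),np.uint8);im[:,:440]=cv2.resize(s,(440,440),interpolation=2);im[:288,440:]=cv2.resize(t,(360,288),interpolation=2);cv2.imwrite('pics/k2.png',im)
"
```

```text
t 5.0 pos [0.5821 0.2974 0.1731] yaw 88.87 z [ 0.014  0.007 -1.   ] F [0.  0.9 0.8] w 0.447 shift [ 0.0013 -0.0985  0.0074] turn -0.0023
scene 96 [295.5 302.5] [0.58383806 0.30337771 0.078     ] ((581.08642578125, 302.21148681640625), (18.570837020874023, 45.128273010253906), 88.54508972167969)
```

View pics/k2.png

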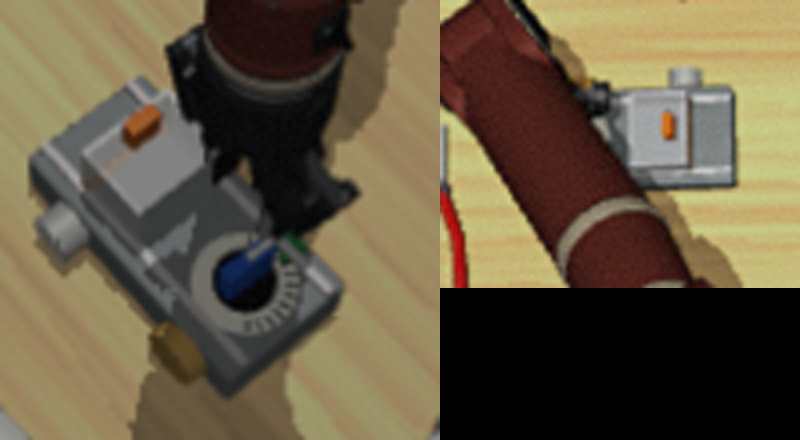

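The knob pointer lies on the green mark (crop about (280,245)) and the jaws are clear. Next is the hood tab.

Request:
send_rows --steps '[[[0,-0.035,0,0,0,0,0.4],[0,-0.07,0,0,0,0,0.4],[0.001,-0.098,0,0,0,0,0.4],[0.001,-0.098,0.02,0,0,0,0.4],[0.001,-0.098,0.04,0,0,0,0.4],[0.001,-0.098,0.06,0,0,0,0.4],[0.001,-0.098,0.064,0,0,0,0.4],[0.001,-0.098,0.064,0,0,0,0.4]]]'

```text
clock: 5.77
position: [0.5744, 0.1983, 0.1012]
eef_rot: [0.009, 1.0, 0.0, -0.001]
contact_force: [-2.1, 0.2, 8.1]
grip_width: 0.398
grasp_force: 4.1
```

Request:
send_rows --steps '[[[0,0,0,0,0,0,0.1],[0,0,0,0,0,0,0.05],[0,0,0,0,0,0,0],[0,0,0,0,0,0,0],[0,0,0,0,0,0,0]]]' --newtons 25

```text
clock: 6.18
position: [0.5756, 0.1981, 0.1024]
eef_rot: [0.008, 1.0, 0.0, 0.001]
contact_force: [-1.6, -1.0, 12.5]
grip_width: 0.136
grasp_force: 29.8
```

Request:
send_rows --steps '[[[0,0,-0.003,0,0,0,0],[0,0.012,-0.003,0,0,0,0],[0,0.024,-0.003,0,0,0,0],[0,0.036,-0.003,0,0,0,0],[0,0.048,-0.003,0,0,0,0],[0,0.06,-0.003,0,0,0,0],[0,0.07,-0.003,0,0,0,0],[0,0.078,-0.003,0,0,0,0]]]'

```text
clock: 6.85
position: [0.5749, 0.2772, 0.1026]
eef_rot: [0.008, 1.0, -0.0, -0.002]
contact_force: [-1.0, -2.3, -4.8]
grip_width: 0.137
grasp_force: 27.3
```

Request:
send_rows --steps '[[[0,0.004,0,0,0,0,0],[0,0.008,0,0,0,0,0],[0,0.01,0,0,0,0,0],[0,0.01,0,0,0,0,0]]]'

```text
clock: 7.18
position: [0.5749, 0.2832, 0.1027]
eef_rot: [0.01, 1.0, -0.002, -0.003]
contact_force: [-3.7, -3.5, -5.2]
grip_width: 0.135
grasp_force: 28.6
```

Request:
send_rows --steps '[[[0,0.002,0,0,0,0,0],[0,0.004,0,0,0,0,0],[0,0.004,0,0,0,0,0],[0,0.004,0,0,0,0,0]]]'

```text
clock: 7.52
position: [0.575, 0.2834, 0.1027]
eef_rot: [0.011, 1.0, -0.005, -0.003]
contact_force: [-5.1, -8.7, -3.0]
grip_width: 0.135
grasp_force: 30.9
```

End stop felt. Release, lift and check.

Request:
send_rows --steps '[[[0,-0.002,0,0,0,0,0.4],[0,-0.002,0,0,0,0,0.4],[0,-0.002,0,0,0,0,0.4],[0,-0.002,-0.03,0,0,0,0.4],[0,-0.002,-0.07,0,0,0,0.4],[0,-0.04,-0.1,0,0,0,0.4],[0,-0.08,-0.1,0,0,0,0.4],[0,-0.12,-0.1,0,0,0,0.4]]]'

```text
clock: 8.18
position: [0.577, 0.1738, 0.2081]
eef_rot: [0.008, 1.0, 0.003, 0.005]
contact_force: [-0.1, -1.8, -0.0]
grip_width: 0.402
grasp_force: 0.0
```

Request:
send_rows --steps '[[[0,-0.04,0,0,0,0,0.4],[0,-0.08,0,0,0,0,0.4],[0,-0.12,0,0,0,0,0.4],[0,-0.16,0,0,0,0,0.4],[0,-0.16,0,0,0,0,0.4],[0,-0.16,0,0,0,0,0.4]]]'

```text
clock: 8.68
position: [0.5729, 0.008, 0.2048]
eef_rot: [0.013, 1.0, -0.0, 0.002]
contact_force: [-0.0, 0.8, 0.4]
grip_width: 0.403
grasp_force: 0.0
```

```bash
python3 -c "
from h import *
go([.6015,-.2635,.17],89)
for n in ('top','scene'):
    c=env.capture(n);hsv=cv2.cvtColor(c['color'],cv2.COLOR_BGR2HSV)
    def near(lo,hi,p,z0,z1,r=.035):
        m=cv2.inRange(hsv,lo,hi);P=np.array([pt(c,u,v) for v,u in zip(*np.nonzero(m))]);P=P[(P[:,2]>z0)&(P[:,2]<z1)&(np.hypot(P[:,0]-p[0],P[:,1]-p[1])<r)]
        print(n,len(P),P.mean(0).round(4) if len(P) else '',P.min(0).round(3) if len(P) else '',P.max(0).round(3) if len(P) else '')
    near((4,120,70),(16,255,255),(.578,.283),.1,.13)
    for z in (.125,.1):
      near((0,90,40),(6,255,255),(.602,-.262),z,.15)
    for A,ce,bb,m in comps(c,(0,90,40),(6,255,255),5):
      q=plane(c,*ce,.117)
      if np.hypot(q[0]-.602,q[1]+.262)<.04: print(n,'handle',A,ce,bb,q)
    cv2.imwrite('pics/l_%s.png'%n,c['color'])
s=c['color'][225:345,235:355];t=cv2.imread('pics/l_top.png')[140:210,290:360]
im=np.zeros((400,800,3),np.uint8);im[:,:400]=cv2.resize(s,(400,400),interpolation=2);im[:,400:]=cv2.resize(t,(400,400),interpolation=2);cv2.imwrite('pics/l2.png',im)
"
```

```text
t 8.68 pos [0.5729 0.008  0.2048] yaw 88.48 z [ 0.003 -0.001 -1.   ] F [-0.   0.8  0.4] w 0.403 shift [-0.0357 -0.2706  0.0351] turn -0.009
top 26 [0.5786 0.282  0.1166] [0.569 0.275 0.106] [0.589 0.289 0.125]
top 8 [ 0.5978 -0.2644  0.1359] [ 0.592 -0.274  0.127] [ 0.607 -0.257  0.142]
top 14 [ 0.5968 -0.2634  0.126 ] [ 0.592 -0.274  0.104] [ 0.607 -0.257  0.142]
top handle 18 [337.7 166.2] [335 164   7   5] [ 0.59693295 -0.26562082  0.117     ]
scene 52 [0.5777 0.2841 0.1134] [0.566 0.277 0.103] [0.588 0.289 0.119]
scene 15 [ 0.602  -0.2603  0.1319] [ 0.594 -0.266  0.126] [ 0.61  -0.256  0.139]
scene 40 [ 0.6022 -0.2602  0.1198] [ 0.594 -0.266  0.101] [ 0.61  -0.256  0.139]
scene handle 46 [161.3 159.3] [157 154   8  11] [ 0.6023913  -0.26004367  0.117     ]
```

View pics/l2.png

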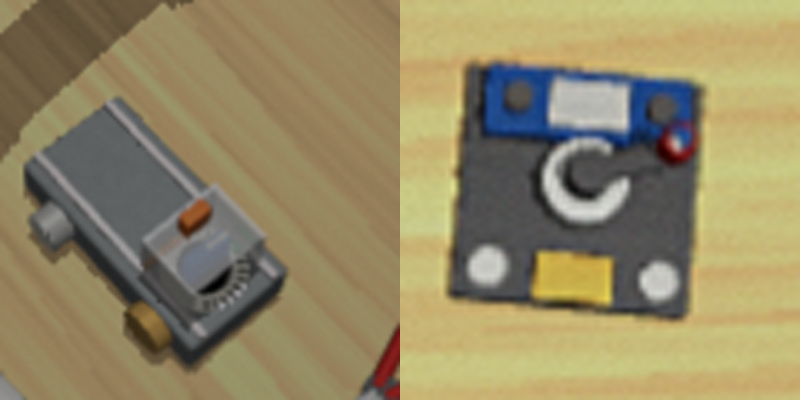

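The hood sits home over the knob, with the tab at (.578,.283). The crank handle's top is at crop (678,142) and the ring centre at about (586,180). Next is their geometry.

```bash
python3 -c "
from h import *
t=cv2.imread('pics/l_top.png');c=env.capture('top');s=env.capture('scene')
print('handle',plane(c,338.65,164.85,.138),'ring',plane(c,322.55,171.5,.058))
g=cv2.cvtColor(s['color'],cv2.COLOR_BGR2GRAY)
# die base corners top view crop px
for q in((466,62),(703,82),(688,317),(450,296)):
  print(plane(c,290+(q[0]-400)/5.714,140+q[1]/5.714,.02).round(4))
# scene: red handle mask axis: top and bottom
h=cv2.cvtColor(s['color'],cv2.COLOR_BGR2HSV);m=(cv2.inRange(h,(0,90,40),(8,255,255))|cv2.inRange(h,(170,90,40),(180,255,255)))[145:175,150:175]
v,u=np.nonzero(m);print('scene h',(u.mean()+150,v.mean()+145),plane(s,u.mean()+150,v.mean()+145,.117),u.min()+150,u.max()+150,v.min()+145,v.max()+145)
im=cv2.resize(s['color'][140:225,140:225],(595,595),interpolation=2);cv2.imwrite('pics/c1.png',im)
"
```

```text
handle [ 0.59788081 -0.26587452  0.138     ] ring [ 0.58913637 -0.21978791  0.058     ]
[ 0.673  -0.1506  0.02  ]
[ 0.6571 -0.3017  0.02  ]
[ 0.5066 -0.2859  0.02  ]
[ 0.5231 -0.1358  0.02  ]
scene h (np.float64(161.08620689655172), np.float64(159.10344827586206)) [ 0.60247033 -0.26107682  0.117     ] 157 164 154 164
```

View pics/c1.png

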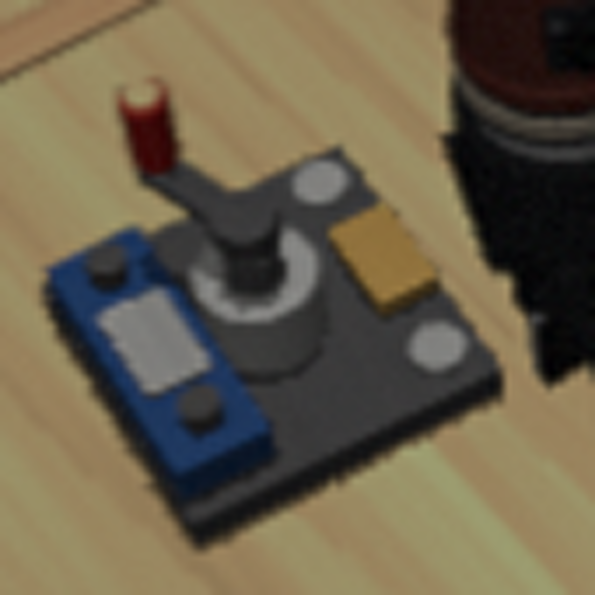

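Request:
send_rows --steps '[[[-0.005,-0.039,0,0,0,0,0.45],[-0.01,-0.078,0,0,0,0,0.45],[-0.015,-0.117,0,0,0,0,0.45],[-0.019,-0.156,0,0,0,0,0.45],[-0.024,-0.195,0,0,0,0,0.45],[-0.029,-0.234,0,0,0,0,0.45],[-0.034,-0.2726,0.01,0,0,0,0.45],[-0.034,-0.2726,0.035,0,0,0,0.45]]]'

```text
clock: 9.55
position: [0.6025, -0.2735, 0.1717]
eef_rot: [0.015, 1.0, -0.006, 0.004]
contact_force: [-0.2, -2.9, 0.4]
grip_width: 0.451
grasp_force: 0.0
```

Request:
send_rows --steps '[[[0,0,0,0,0,0,0.45],[0,0,0,0,0,0,0.45],[0,0,0,0,0,0,0.45]]]'

```text
clock: 9.8
position: [0.6023, -0.2585, 0.1696]
eef_rot: [0.007, 1.0, 0.001, 0.001]
contact_force: [-0.6, 0.3, 0.3]
grip_width: 0.452
grasp_force: 0.0
```

```bash
python3 -c "
from h import *
go([.600,-.2655,.117],90)"
```

```text
t 9.8 pos [ 0.6023 -0.2585  0.1696] yaw 89.17 z [ 0.002  0.002 -1.   ] F [-0.6  0.3  0.3] w 0.452 shift [ 0.0023 -0.0071  0.0526] turn -0.0145
```

Request:
send_rows --steps '[[[0.002,-0.007,0.0,0,0,-0.014,0.45],[0.002,-0.007,0.02,0,0,-0.014,0.45],[0.002,-0.007,0.04,0,0,-0.014,0.45],[0.002,-0.007,0.053,0,0,-0.014,0.45],[0.002,-0.007,0.053,0,0,-0.014,0.45],[0.002,-0.007,0.053,0,0,-0.014,0.45]]]'

```text
clock: 10.3
position: [0.599, -0.2679, 0.1165]
eef_rot: [0.001, 1.0, -0.0, 0.0]
contact_force: [0.7, 0.6, 0.3]
grip_width: 0.445
grasp_force: 0.0
```

Request:
send_rows --steps '[[[0,0,0,0,0,0,0.25],[0,0,0,0,0,0,0.2],[0,0,0,0,0,0,0.1],[0,0,0,0,0,0,0.1],[0,0,0,0,0,0,0.1]]]' --newtons 25

```text
clock: 10.72
position: [0.5997, -0.2676, 0.1175]
eef_rot: [0.002, 1.0, 0.0, 0.001]
contact_force: [0.2, 3.1, 6.1]
grip_width: 0.247
grasp_force: 27.7
```

```bash
python3 -c "
from h import *
go([.600,-.2655,.117],90)"
```

```text
t 10.72 pos [ 0.5997 -0.2676  0.1175] yaw 89.78 z [ 0.003  0.    -1.   ] F [0.2 3.1 6.1] w 0.247 shift [-0.0003  0.0021  0.0005] turn -0.0039
```

Handle gripped at about 21 mm width, and its measured radius from the axis is 50.0 mm. I'll print the rows for the arc.

```bash
cat > arc.py <<'E'
import sys,numpy as np
a,b,n,zt=map(float,sys.argv[1:5])  # start deg, end deg, rows, total tool z shift
c=lambda t:.05*np.array([-np.cos(t),np.sin(t)])
for k in range(int(b-a and n)):
    t=np.radians(a+(b-a)*(k+1)/n);d=c(t)-c(np.radians(a));print([*d.round(4).tolist(),round(zt*(k+1)/n,4)],end=" ")
print()
E
python3 arc.py -78.8 -46.8 8 0.0005; for a in -46.8 -30.8 -14.8 1.2; do python3 -c "print($a)"; python3 arc.py $a $(python3 -c "print($a+16)") 5 -0.0003;done
```

```text
[-0.0034, 0.0008, 0.0001] [-0.0067, 0.0018, 0.0001] [-0.01, 0.0031, 0.0002] [-0.0131, 0.0046, 0.0003] [-0.0162, 0.0063, 0.0003] [-0.0191, 0.0082, 0.0004] [-0.0219, 0.0103, 0.0004] [-0.0245, 0.0126, 0.0005] 
-46.8
[-0.002, 0.002, -0.0001] [-0.0038, 0.004, -0.0001] [-0.0056, 0.0062, -0.0002] [-0.0072, 0.0085, -0.0002] [-0.0087, 0.0108, -0.0003] 
-30.8
[-0.0014, 0.0024, -0.0001] [-0.0026, 0.0049, -0.0001] [-0.0037, 0.0075, -0.0002] [-0.0046, 0.0102, -0.0002] [-0.0054, 0.0128, -0.0003] 
-14.8
[-0.0006, 0.0027, -0.0001] [-0.0011, 0.0055, -0.0001] [-0.0015, 0.0082, -0.0002] [-0.0016, 0.011, -0.0002] [-0.0016, 0.0138, -0.0003] 
1.2
[0.0001, 0.0028, -0.0001] [0.0004, 0.0056, -0.0001] [0.0009, 0.0083, -0.0002] [0.0015, 0.011, -0.0002] [0.0022, 0.0137, -0.0003]
```

Request:
send_rows --steps '[[[-0.0034,0.0008,0.0005,0,0,0,0.1],[-0.0067,0.0018,0.0005,0,0,0,0.1],[-0.01,0.0031,0.0005,0,0,0,0.1],[-0.0131,0.0046,0.0005,0,0,0,0.1],[-0.0162,0.0063,0.0005,0,0,0,0.1],[-0.0191,0.0082,0.0005,0,0,0,0.1],[-0.0219,0.0103,0.0005,0,0,0,0.1],[-0.0245,0.0126,0.0005,0,0,0,0.1]]]' --newtons 25

```text
clock: 11.38
position: [0.6215, -0.2575, 0.1172]
eef_rot: [0.003, 1.0, -0.001, -0.001]
contact_force: [-6.1, 2.4, 11.4]
grip_width: 0.247
grasp_force: 28.4
```

Request:
send_rows --steps '[[[0,0,0,0,0,0,0.1],[0,0,0,0,0,0,0.1]]]'

```text
clock: 11.55
position: [0.6229, -0.2562, 0.1176]
eef_rot: [0.002, 1.0, -0.0, 0.0]
contact_force: [-3.2, 2.9, 10.3]
grip_width: 0.247
grasp_force: 28.2
```

```bash
python3 -c "
from h import *
go([.6242,-.255,.117],90)"
```

```text
t 11.55 pos [ 0.6229 -0.2562  0.1176] yaw 89.72 z [ 0.    -0.001 -1.   ] F [-3.2  2.9 10.3] w 0.247 shift [-0.0013  0.0012  0.0006] turn -0.0049
```

Request:
send_rows --steps '[[[-0.002,0.002,-0.0001,0,0,0,0.1],[-0.0038,0.004,-0.0001,0,0,0,0.1],[-0.0056,0.0062,-0.0002,0,0,0,0.1],[-0.0072,0.0085,-0.0002,0,0,0,0.1],[-0.0087,0.0108,-0.0003,0,0,0,0.1],[-0.0087,0.0108,-0.0003,0,0,0,0.1]]]'

```text
clock: 12.05
position: [0.6318, -0.2454, 0.1177]
eef_rot: [0.002, 1.0, -0.001, 0.0]
contact_force: [-3.2, 2.0, 10.5]
grip_width: 0.246
grasp_force: 28.2
```

Request:
send_rows --steps '[[[-0.0014,0.0024,-0.0001,0,0,0,0.1],[-0.0026,0.0049,-0.0001,0,0,0,0.1],[-0.0037,0.0075,-0.0002,0,0,0,0.1],[-0.0046,0.0102,-0.0002,0,0,0,0.1],[-0.0054,0.0128,-0.0003,0,0,0,0.1],[-0.0054,0.0128,-0.0003,0,0,0,0.1]]]'

```text
clock: 12.55
position: [0.6371, -0.2341, 0.1185]
eef_rot: [0.003, 1.0, -0.002, 0.0]
contact_force: [-3.9, 0.1, 9.6]
grip_width: 0.244
grasp_force: 28.2
```

Request:
send_rows --steps '[[[-0.0006,0.0027,-0.0001,0,0,0,0.1],[-0.0011,0.0055,-0.0001,0,0,0,0.1],[-0.0015,0.0082,-0.0002,0,0,0,0.1],[-0.0016,0.011,-0.0002,0,0,0,0.1],[-0.0016,0.0138,-0.0003,0,0,0,0.1],[-0.0016,0.0138,-0.0003,0,0,0,0.1]]]'

```text
clock: 13.05
position: [0.6386, -0.2182, 0.1149]
eef_rot: [0.002, 1.0, 0.0, -0.0]
contact_force: [0.5, 0.1, -4.0]
grip_width: 0.247
grasp_force: 26.6
```

```bash
for a in 17.2 33.2 49.2 65.2; do echo $a; python3 arc.py $a $(python3 -c "print($a+16)") 5 -0.0003;done
```

```text
17.2
[0.0009, 0.0026, -0.0001] [0.0019, 0.0052, -0.0001] [0.0031, 0.0078, -0.0002] [0.0045, 0.0102, -0.0002] [0.0059, 0.0126, -0.0003] 
33.2
[0.0016, 0.0023, -0.0001] [0.0033, 0.0045, -0.0001] [0.0052, 0.0066, -0.0002] [0.0071, 0.0086, -0.0002] [0.0092, 0.0105, -0.0003] 
49.2
[0.0022, 0.0018, -0.0001] [0.0044, 0.0034, -0.0001] [0.0068, 0.0049, -0.0002] [0.0092, 0.0063, -0.0002] [0.0117, 0.0075, -0.0003] 
65.2
[0.0026, 0.0011, -0.0001] [0.0052, 0.0021, -0.0001] [0.0079, 0.0029, -0.0002] [0.0106, 0.0035, -0.0002] [0.0133, 0.004, -0.0003]
```

The drop is felt: Fz went from +10 N to −4 N, so the bolt now hangs in the grip. Lower it to seat.

Request:
send_rows --steps '[[[0,0,0.0015,0,0,0,0.1],[0,0,0.003,0,0,0,0.1],[0,0,0.0045,0,0,0,0.1],[0,0,0.0055,0,0,0,0.1],[0,0,0.0055,0,0,0,0.1],[0,0,0.0055,0,0,0,0.1]]]'

```text
clock: 13.55
position: [0.639, -0.2186, 0.1114]
eef_rot: [0.002, 1.0, -0.0, 0.0]
contact_force: [-2.0, 1.0, 3.7]
grip_width: 0.243
grasp_force: 27.4
```

```bash
for a in 1.2 -88.8 -178.8 91.2; do echo $a; python3 arc.py $a $(python3 -c "print($a-90)") 8 0.002;done
```

```text
1.2
[0.0008, -0.0098, 0.0003] [0.0034, -0.0192, 0.0005] [0.0078, -0.0279, 0.0008] [0.0139, -0.0357, 0.001] [0.0213, -0.042, 0.0013] [0.0299, -0.0468, 0.0015] [0.0392, -0.0499, 0.0018] [0.0489, -0.051, 0.002] 
-88.8
[0.0098, 0.0008, 0.0003] [0.0192, 0.0034, 0.0005] [0.0279, 0.0078, 0.0008] [0.0357, 0.0139, 0.001] [0.042, 0.0213, 0.0013] [0.0468, 0.0299, 0.0015] [0.0499, 0.0392, 0.0018] [0.051, 0.0489, 0.002] 
-178.8
[-0.0008, 0.0098, 0.0003] [-0.0034, 0.0192, 0.0005] [-0.0078, 0.0279, 0.0008] [-0.0139, 0.0357, 0.001] [-0.0213, 0.042, 0.0013] [-0.0299, 0.0468, 0.0015] [-0.0392, 0.0499, 0.0018] [-0.0489, 0.051, 0.002] 
91.2
[-0.0098, -0.0008, 0.0003] [-0.0192, -0.0034, 0.0005] [-0.0279, -0.0078, 0.0008] [-0.0357, -0.0139, 0.001] [-0.042, -0.0213, 0.0013] [-0.0468, -0.0299, 0.0015] [-0.0499, -0.0392, 0.0018] [-0.051, -0.0489, 0.002]
```

Request:
send_rows --steps '[[[0.0008,-0.0098,0.0003,0,0,0,0.1],[0.0034,-0.0192,0.0005,0,0,0,0.1],[0.0078,-0.0279,0.0008,0,0,0,0.1],[0.0139,-0.0357,0.001,0,0,0,0.1],[0.0213,-0.042,0.0013,0,0,0,0.1],[0.0299,-0.0468,0.0015,0,0,0,0.1],[0.0392,-0.0499,0.0018,0,0,0,0.1],[0.0489,-0.051,0.002,0,0,0,0.1]]]'

```text
clock: 14.22
position: [0.5907, -0.2688, 0.109]
eef_rot: [0.003, 1.0, 0.001, 0.002]
contact_force: [2.1, 5.7, -4.1]
grip_width: 0.247
grasp_force: 26.7
```

Request:
send_rows --steps '[[[0,0,0,0,0,0,0.1],[0,0,0,0,0,0,0.1]]]'

```text
clock: 14.38
position: [0.5888, -0.2691, 0.1089]
eef_rot: [0.003, 1.0, 0.001, -0.0]
contact_force: [-0.9, 4.7, 4.1]
grip_width: 0.249
grasp_force: 27.7
```

Request:
send_rows --steps '[[[0.0098,0.0008,0.0003,0,0,0,0.1],[0.0192,0.0034,0.0005,0,0,0,0.1],[0.0279,0.0078,0.0008,0,0,0,0.1],[0.0357,0.0139,0.001,0,0,0,0.1],[0.042,0.0213,0.0013,0,0,0,0.1],[0.0468,0.0299,0.0015,0,0,0,0.1],[0.0499,0.0392,0.0018,0,0,0,0.1],[0.051,0.0489,0.002,0,0,0,0.1]]]'

```text
clock: 15.05
position: [0.5388, -0.2227, 0.1072]
eef_rot: [0.004, 1.0, -0.002, 0.001]
contact_force: [1.9, -1.5, -2.0]
grip_width: 0.242
grasp_force: 26.8
```

Request:
send_rows --steps '[[[-0.0008,0.0098,0.0003,0,0,0,0.1],[-0.0034,0.0192,0.0005,0,0,0,0.1],[-0.0078,0.0279,0.0008,0,0,0,0.1],[-0.0139,0.0357,0.001,0,0,0,0.1],[-0.0213,0.042,0.0013,0,0,0,0.1],[-0.0299,0.0468,0.0015,0,0,0,0.1],[-0.0392,0.0499,0.0018,0,0,0,0.1],[-0.0489,0.051,0.002,0,0,0,0.1]]]'

```text
clock: 15.72
position: [0.5877, -0.168, 0.1042]
eef_rot: [0.002, 1.0, 0.001, -0.002]
contact_force: [-7.0, 1.2, 16.8]
grip_width: 0.247
grasp_force: 30.0
```

Request:
send_rows --steps '[[[0,0,-0.001,0,0,0,0.1],[0,0,-0.001,0,0,0,0.1]]]'

```text
clock: 15.88
position: [0.5889, -0.1683, 0.105]
eef_rot: [0.002, 1.0, 0.001, 0.0]
contact_force: [1.4, 1.0, -0.2]
grip_width: 0.244
grasp_force: 27.7
```

```bash
python3 -c "
from h import *
go([.59,-.2185,.117],90)"
```

```text
t 15.88 pos [ 0.5889 -0.1683  0.105 ] yaw 89.78 z [ 0.001  0.001 -1.   ] F [ 1.4  1.  -0.2] w 0.244 shift [-0.0013 -0.0502 -0.012 ] turn -0.0039
```

Request:
send_rows --steps '[[[-0.0098,-0.0008,0.0003,0,0,0,0.1],[-0.0192,-0.0034,0.0005,0,0,0,0.1],[-0.0279,-0.0078,0.0008,0,0,0,0.1],[-0.0357,-0.0139,0.001,0,0,0,0.1],[-0.042,-0.0213,0.0013,0,0,0,0.1],[-0.0468,-0.0299,0.0015,0,0,0,0.1],[-0.0499,-0.0392,0.0018,0,0,0,0.1],[-0.051,-0.0489,0.002,0,0,0,0.1]]]'

```text
clock: 16.55
position: [0.6389, -0.2183, 0.103]
eef_rot: [0.002, 1.0, 0.001, -0.0]
contact_force: [-0.3, 1.5, -0.8]
grip_width: 0.247
grasp_force: 27.6
```

Request:
send_rows --steps '[[[0.0001,-0.0035,0.0001,0,0,0,0.1],[0.0003,-0.007,0.0002,0,0,0,0.1],[0.0003,-0.007,0.0002,0,0,0,0.1],[0.0003,-0.007,0.0002,0,0,0,0.1],[0.0003,-0.007,0.0002,0,0,0,0.1]]]'

```text
clock: 16.97
position: [0.6381, -0.2266, 0.1032]
eef_rot: [0.003, 1.0, -0.001, -0.0]
contact_force: [1.2, -1.7, -2.4]
grip_width: 0.25
grasp_force: 27.3
```

```bash
python3 -c "
from h import *
go([.59,-.2185,.117],90)
for n in ('top','scene'): cv2.imwrite('pics/f_%s.png'%n,env.capture(n)['color'])
a=cv2.imread('pics/f_scene.png');cv2.imwrite('pics/f1.png',np.hstack([cv2.resize(a[130:230,110:240],(520,400)),cv2.resize(a[240:340,240:310],(280,400))]))
"
```

```text
t 16.97 pos [ 0.6381 -0.2266  0.1032] yaw 89.7 z [-0.001 -0.001 -1.   ] F [ 1.2 -1.7 -2.4] w 0.25 shift [ 0.0481  0.0078 -0.0138] turn -0.0052
```

View pics/f1.png

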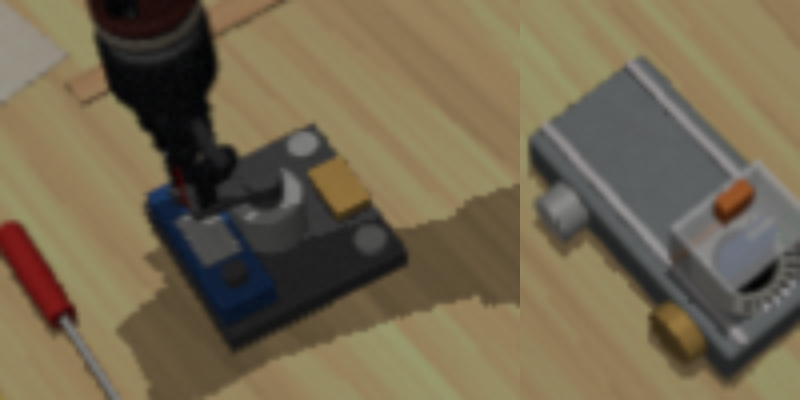

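Request:
send_rows --steps '[[[0,0,0,0,0,0,0.1],[0,0,0,0,0,0,0.1],[0,0,0,0,0,0,0.1],[0,0,0,0,0,0,0.1],[0,0,0,0,0,0,0.1],[0,0,0,0,0,0,0.1]]]'

```text
clock: 17.57
position: [0.6383, -0.2256, 0.1033]
eef_rot: [0.002, 1.0, 0.0, -0.0]
contact_force: [0.9, -1.2, -4.1]
grip_width: 0.246
grasp_force: 27.3
```

```bash
python3 -c "
from h import *
go([.59,-.2185,.117],90);print(env.job_done())"
```

```text
t 17.57 pos [ 0.6383 -0.2256  0.1033] yaw 89.73 z [-0.001  0.    -1.   ] F [ 0.9 -1.2 -4.1] w 0.246 shift [ 0.0483  0.0069 -0.0137] turn -0.0047
the job is handed in; nothing more can be done
None
```

I handed the job in at 17.6 s: the knob is on the green mark, the hood is home, the bolt dropped into its thread and was turned about one turn forward (the drop was felt only to within about 18°), and the crank handle is still gripped; the judge's verdict was not shown.

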